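Tap a seized specimen carrier out of its guide bed

TASK

The T-shaped steel specimen carrier has seized under the two spring straps of its guide bed. Pick up the mallet and, touching the carrier with the mallet only, walk it away from the robot with light taps on its left and right lugs by turns - each time until that side stops giving - until both ends of the crossbar are clear of the straps and the carrier is loose. Then stand the mallet back upright on its rubber mat and let go; leave the jar, the brass weight and the steel ring where they are.

Things in the scene. Friction and masses are not known exactly. Their poses are not given: they have to be found in the camera images.
- bed: Fixed guide bed: grey base plate, x -90 to +110 mm of its origin (which lies on the table), 270 mm wide (y), 12 mm thick. Its +x points away from the robot (yaw within 0.3 rad) and is the way out for the carrier. Dark strap posts stand at |y| 118 to 132, x -50 to 0, tops 66 mm above the table. A rail 16 mm wide runs along its centre line
- bed_post (a point): middle of the top of a fixed dark post, 26 by 44 mm (bed x -87 to -61, |y| under 22), 58 mm above the table: it keeps tools off the middle of the crossbar
- bed_stop (a point): top of the near face of the low end stop across the rail, bed x +75, 25 mm above the table; the carrier meets it when its origin is near bed x +57
- strap_left: left (+y) spring strap of the bed, a steel pad 40 by 20 mm pressing down on the crossbar's end, at bed x -45 to -5, y 82 to 102, screw head up to 59 mm above the table. The end is free when the crossbar's near face has wholly passed bed x = -5; origin under the pad's middle
- strap_right: the same on the right, at bed y -82 to -102
- carrier: Loose T-shaped steel carrier, about 0.45 kg. Origin under the middle of its crossbar, 12 mm above the table; x along the stem (away from the robot), y left, z up. Crossbar x -12 to +12, 210 mm wide, top 33 mm above the origin; stem to x +90; feet under its ends. Two keys under it straddle the bed's rail with 2 mm play. Its origin starts near bed x -30 and must pass +8
- lug_left (a point): where to tap the left lug: middle of the near face of a block 30 mm wide and 22 mm tall at carrier y +52, standing 8 mm out of the crossbar (x -20), this point 31 mm above the table. Pushed with some 5 to 20 N this side slides forward and the carrier cocks up to 0.07 rad; then it jams: the force climbs with no more travel until the other lug is tapped. Jam to jam is about 20 mm here
- lug_right (a point): the same on the right lug, at carrier y -52
- bed_ref (a point): reference point on the table on the bed's centre line, 150 mm on the robot's side of its origin; nothing is there. Its y in the carrier's frame is negative while the left lug is ahead of the right one and positive while the right one is ahead (about 8 mm at the jam)
- mat: pale grey rubber mat, 150 by 120 mm, 4 mm thick, fixed on the table; origin under its middle. The mallet stands on it
- mallet: Mallet, about 0.3 kg, standing upright on its head. Origin: middle of the head's underside, z up the handle. Pale nylon head 86 mm long (x; the striking faces are its two x ends), 34 wide, 34 tall; wooden handle 22 by 22 mm, sides parallel to the head, from the head's middle to 104 mm above the origin
- mallet_grip (a point): where to grip: on the handle's axis, 62 mm above the mallet's origin, 28 mm above the head; axes as the mallet's
- tray: grey sample tray, 130 by 100 by 22 mm, fixed, not needed; it stands on the other side from the mat
- jar: bystander: amber jar, 52 mm across, 70 mm tall; leave alone
- weight: bystander: brass weight with a knob, 44 mm across, 54 mm tall; leave alone
- sample_ring: bystander: steel ring, 42 mm across, 14 mm tall; leave alone

How it is judged:
By the outcome, as a careful person would: the job done as asked, in the order asked, and still so for the second after the job is handed in, with the robot touching nothing.
It also fails if it takes over 64 s, if anything falls off the work surface, if the arm or the gripper's body presses on something with over 40 N, if the wrist force passes 120 N, or if a joint passes its speed limit or range.

ROBOT

A 6-joint arm with a two-finger parallel gripper is mounted at the origin on the work surface. World frame = base frame: x ahead of the robot, y to its left, z up, the work surface at z = 0. Lengths are in m, angles in rad, forces in N, time in s.
With the tool pointing down it reaches from about 0.3 to 0.775 m from the base axis. Payload 14.6 kg.
Tool frame: the origin (TCP) lies at the very end of the fingers, on their centre line; the grasp point (between the pads) lies 19 mm behind it; z points along the fingers, y is the line along which they close (so a half turn about z gives the same grasp; the last joint's range is limited). The gripper opens to 94 mm and grips with 3 to 60 N. Pads are 16 mm wide; open, the fingers measure 119 mm over their backs; the gripper's body (75 mm by 177 mm) begins 78 mm behind the grasp point.
Start: joints at [-1.416, 0.3, 1.521, -0, 1.321, -0.067], TCP at [0.121, -0.537, 0.205] pointing down, gripper open.
Joint ranges: [-3.03, 3.03], [-0.79, 2.21], [0.23, 2.52], [-1.04, 4.18], [0, 3.07], [-2.55, 2.55]. Speed limits (rad/s): [2.22, 2.22, 2.57, 3.14, 3.14, 3.14].

INTERFACE

Orientations are given as [roll, pitch, yaw] about the fixed x, y, z axes, in that order (R = Rz(yaw) Ry(pitch) Rx(roll)).
In Python, from station import ctrl gives the robot as it stands.
- The arm moves only by the tool move_arm, never from a script. Its argument "increments" is a list of rows, each a list of 7 numbers: the opening, from 0 (shut) to 1 (fully open), then the shift along the tool's x, y, z in units of 50 mm (1.0 is 50 mm), then the turn, a rotation vector about the tool's x, y, z in rad. In form: [[claw, tx, ty, tz, rx, ry, rz], ...]. A call has 1 to 20 rows; each row shifts and turns the commanded pose from where the row before left it, along the tool's axes as they then stand; what a row does not reach is not made up. A row lasts 1/10 s, in which the tool goes at most 50 mm and 8.59 degrees, less where a joint would pass 70% of its speed; a pose out of reach is approached as far as the arm can. A call is refused whole if a number of a shift passes 1 or a number of a turn 0.15, either way. A call with a gripper value outside its range is refused whole. The fingers move at their own pace and stop on an object; "force" is the grip in N (left out, the last holds). Time passes only in rows, so rows that do not move let the fingers close. It gives the time, the measured TCP pose, the force, the opening and the grip force at its end, in the units of the state.
- ctrl.get_obs(): the state, without advancing time (a new reading comes with each control period).
- ctrl.camera(name): name is "scene" or "top" or "wrist"; returns a dict with "color" (400x640x3 uint8, blue, green, red), "K" (3x3 intrinsics, pixels), "pose" (4x4, takes a point from camera to world coordinates); the wrist camera has in their place "tool_from_camera" (4x4, takes a point from camera to tool coordinates, whose origin is the TCP and whose axes are the flange's). Camera axes: x right, y down, z forward; pixel columns grow to the right and rows downward; lengths in m; the calibration is good to about 2 mm. A picture is of the moment at which its call begins: read the wrist's pose just before it. There is no depth.
- ctrl.hand_in(): hands the job in; it is judged then, once.
Trained networks look in a picture, given as the dict that the camera call returned (one of the last four; its "shot" number tells which), for a name from the list of things; names that differ only in an ending like _2 or _b are one class to them, and where a whole thing is asked for, a point or a joint stands for the part that bears it (a point fixed in the world has none). Each returns a list of dicts, best first, with "conf" (0 to 1); they miss things now and then, are a little off and sometimes report something else, mostly with a low value. They report only what shows in the picture. A call takes as long as a camera call.
- ctrl.cut_out(name, picture): "mask" (400x640 bool, what is visible of it) and "centre" ([row, column] in pixels, amid what is visible of it).
The state is a dict: "time_s": time; "qpos": joint angles; "joint_vel": joint speeds; "tau": joint torques, N m; "ee_pos": TCP position; "eef_rot": TCP orientation; "force": force on the tool from outside, world axes, zero at the start; "moment": the same for the moment, N m; "grip_width": finger opening in m; "grip_force": force on a finger pad.
Only numpy, scipy, OpenCV 4.12 (cv2) and the standard library are available. Lean on these libraries where they do the work, as an engineer would, in place of code of your own. Each camera call takes 0.05 s, during which the arm holds its last target. There are 200 camera calls.

## Working session

There is one attempt and no reset: what is moved stays moved. The work goes in short steps, Python scripts to look and compute and a tool call to move; the robot and the scene stay as the last step left them, time stands still between calls to the robot, and variables do not carry over. Pictures are saved under pics/ and viewed, at most 10 in all, crops included, and the job is handed in when it is done.

Besides the shell and the picture viewer there is one more tool, called after ">>>" as name([rows], argument=value, ...), one row to a line, values as JSON. move_arm: Moves the arm, as the interface text tells. Its arguments: {"type":"object","properties":{"increments":{"type":"array","items":{"type":"array","items":{"type":"number"}}},"force":{"type":"number"}},"required":["increments"]}

```bash
ls; mkdir -p pics
cat > h.py <<'E'
import numpy as np, cv2
from station import ctrl
from scipy.spatial.transform import Rotation as R
def ray(P,px):  # px=[row,col]
    d=np.linalg.inv(P["K"])@[px[1],px[0],1.]; T=P["pose"]; d=T[:3,:3]@d
    return T[:3,3],d/np.linalg.norm(d)
def atz(P,px,z):
    o,d=ray(P,px); return o+d*(z-o[2])/d[2]
def wrist():
    s=ctrl.get_obs(); p=ctrl.camera("wrist"); T=np.eye(4)
    T[:3,:3]=R.from_euler("xyz",s["eef_rot"]).as_matrix(); T[:3,3]=s["ee_pos"]
    p["pose"]=T@np.array(p["tool_from_camera"]); return p
def tri(a,pa,b,pb):
    o1,d1=ray(a,pa);o2,d2=ray(b,pb)
    A=np.stack([d1,-d2],1); t=np.linalg.lstsq(A,o2-o1,rcond=None)[0]
    x,y=o1+t[0]*d1,o2+t[1]*d2; return (x+y)/2,np.linalg.norm(x-y)
E
python3 - <<'E'
from h import *
np.set_printoptions(precision=4,suppress=True)
P={n:ctrl.camera(n) for n in("scene","top")}
for n,p in P.items(): cv2.imwrite(f"pics/{n}0.png",p["color"]); print(n,p["pose"][:3,3])
for name in "bed bed_post bed_stop strap_left strap_right carrier lug_left lug_right mat mallet mallet_grip jar weight sample_ring tray".split():
    r={n:(ctrl.cut_out(name,p) or [None])[0] for n,p in P.items()}
    o=[name]
    for n in r:
        if r[n]: o+=[n,round(r[n]["conf"],2),np.round(r[n]["centre"]),"z0",atz(P[n],r[n]["centre"],0)[:2]]
    if all(r.values()): o+=["tri",*tri(P["scene"],r["scene"]["centre"],P["top"],r["top"]["centre"])]
    print(*o)
print(ctrl.get_obs())
E
```

```text
pics
scene [1.5006 0.337  0.872 ]
top [0.5476 0.0135 1.1002]
bed scene 0.58 [226. 319.] z0 [0.6601 0.0049] top 0.69 [182. 310.] z0 [0.6542 0.0027] tri [ 0.6547  0.0027 -0.0056] 0.00016793158190215606
bed_post scene 0.69 [228. 318.] z0 [0.667  0.0062] top 0.94 [180. 312.] z0 [ 0.6601 -0.0038] tri [ 0.6598 -0.0005 -0.0086] 0.007233466205906055
bed_stop scene 0.87 [228. 318.] z0 [0.6692 0.0063] top 0.74 [180. 309.] z0 [0.6603 0.0057] tri [ 0.6615  0.0045 -0.0077] 0.0023374749692581906
strap_left scene 0.52 [200. 362.] z0 [0.5351 0.0746] top 0.61 [198. 283.] z0 [0.6094 0.0813] tri [0.6038 0.0851 0.0596] 0.015685465880151274
strap_right scene 0.72 [192. 281.] z0 [ 0.5754 -0.1346] top 0.6 [190. 352.] z0 [ 0.6293 -0.1166] tri [ 0.6255 -0.1101  0.047 ] 0.0019416225980581274
carrier scene 0.88 [206. 317.] z0 [ 0.5931 -0.0259] top 0.62 [196. 312.] z0 [ 0.6148 -0.0019] tri [ 0.6159 -0.0086  0.0241] 0.015144253600714077
lug_left scene 0.75 [203. 320.] z0 [ 0.5832 -0.0223] top 0.92 [196. 314.] z0 [ 0.6129 -0.0073] tri [ 0.6119 -0.0088  0.0279] 0.004294943976623298
lug_right scene 0.9 [202. 317.] 
[... 880 characters left out ...]
 top 0.52 [195. 219.] z0 [0.624  0.2629] tri [0.6247 0.2584 0.004 ] 0.0071476400399639916
tray scene 0.92 [204. 463.] z0 [0.463  0.3225] top 0.65 [150. 220.] z0 [0.7548 0.2584] tri [0.7114 0.272  0.1907] 0.11115090731012806
{'time_s': 1.6, 'qpos': array([-1.4156,  0.2999,  1.521 , -0.    ,  1.3207, -0.0666]), 'joint_vel': array([-0.001 , -0.0001, -0.0006, -0.0023, -0.0014, -0.0006]), 'tau': array([ -0.0004, -53.1657, -35.2915,   0.0708,   0.0213,  -0.    ]), 'ee_pos': array([ 0.121 , -0.5365,  0.2054]), 'eef_rot': array([-3.1416,  0.    ,  0.2218]), 'force': array([ 0.6511, -0.4556, -0.0879]), 'moment': array([ 0.0618, -0.013 ,  0.0307]), 'grip_force': 0.0, 'grip_width': 0.09409545017934326}
```

Run:
```python
import cv2
a=cv2.imread("pics/top0.png");b=cv2.resize(a[120:300,190:470],None,fx=2.857,fy=2.857,interpolation=cv2.INTER_CUBIC);cv2.imwrite("pics/top0c.png",b)
```

```text
(no output)
```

View pics/top0c.png

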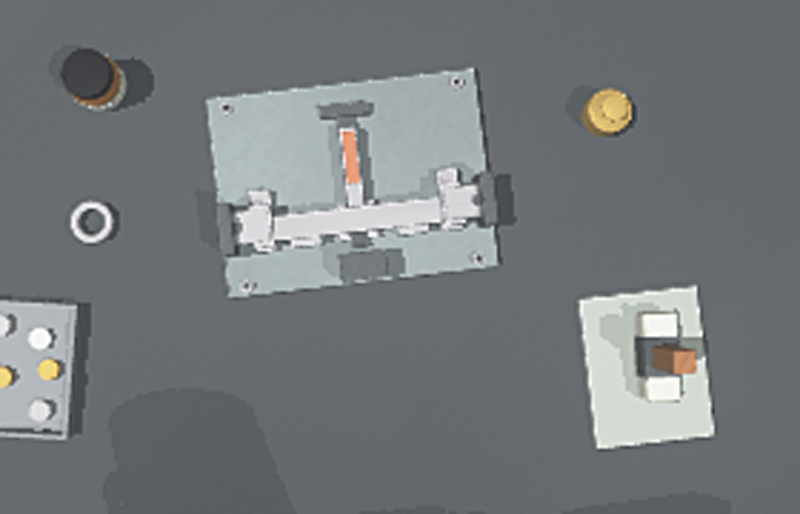

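View pics/scene0.png

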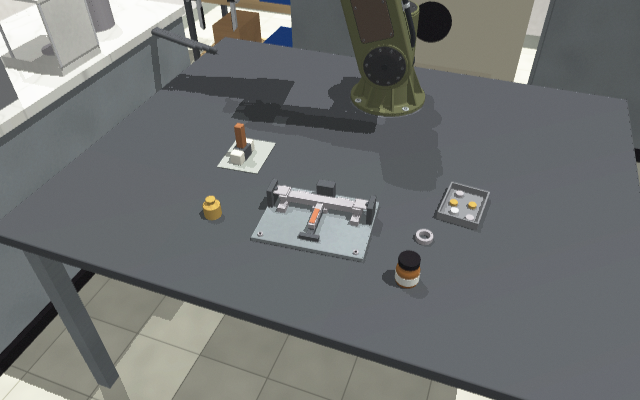

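The top view (crop, 2.857×, offset 190,120) shows the bed corners at crop (208,98), (474,68), (498,264) and (230,298). The mallet head spans (638–680, 312–400) with its long axis near world x, and the mat corners are (578,300), (697,286), (714,436) and (598,448). The scene view agrees: mat on the robot's right, tray, jar and ring on the left, weight ahead on the right.

Run:
```python
from h import *
np.set_printoptions(precision=4,suppress=True)
p=ctrl.camera("top"); c=lambda x,y:[120+y/2.857,190+x/2.857]
B=np.array([atz(p,c(*q),.012) for q in[(208,98),(474,68),(498,264),(230,298)]])
print(B[:,:2]); print("len",[np.linalg.norm(B[i]-B[i-1]) for i in range(4)])
fx=(B[0]+B[1]-B[2]-B[3]); yaw=np.arctan2(fx[1],fx[0]); fy=B[0]+B[3]-B[1]-B[2]; yaw2=np.arctan2(-fy[0],fy[1]); print("yaw",yaw,yaw2)
y=yaw2*.6+yaw*.4; print("origin",B.mean(0)-.01*np.array([np.cos(y),np.sin(y),0]))
M=np.array([atz(p,c(*q),.004) for q in[(578,300),(697,286),(714,436),(598,448)]]); print("mat",M.mean(0)[:2]); m=M[0]+M[1]-M[2]-M[3]; print("matyaw",np.arctan2(m[1],m[0]))
H=np.array([atz(p,c(*q),.038) for q in[(640,312),(679,312),(681,400),(642,400)]]); print("mallet",H.mean(0),np.ptp(H,0))
s=ctrl.camera("scene"); r=ctrl.cut_out("mallet",s)[0]; q=ctrl.cut_out("mallet",p)[0]
for n,k in((s,r),(p,q)):
  i,j=np.where(k["mask"]); print(i.min(),i.max(),j.min(),j.max(), np.c_[i,j][i.argmin()])
# handle top by both views
i,j=np.where(r["mask"]); t1=[i.min()+1.5, j[i<=i.min()+2].mean()]
print("handle top",tri(s,t1,p,c(684,360)), [np.round(x) for x in (t1,c(684,360))])
```

```text
[[ 0.7358  0.135 ]
 [ 0.7593 -0.1307]
 [ 0.5627 -0.1476]
 [ 0.5372  0.118 ]]
len [np.float64(0.19931040345225576), np.float64(0.26674289311531435), np.float64(0.19735939923144785), np.float64(0.26684478030175435)]
yaw 0.08567936571970981 0.09198332331547511
origin [ 0.6388 -0.0072  0.012 ]
mat [ 0.4554 -0.2942]
matyaw 0.08157594027622818
mallet [ 0.4687 -0.2985  0.038 ] [0.086  0.0399 0.    ]
123 164 231 253 [123 238]
224 274 176 218 [224 183]
handle top (array([ 0.4694, -0.2985,  0.1084]), np.float64(0.0011602902618476892)) [array([124., 239.]), array([246., 429.])]
```

>>> move_arm([
  [1,0.6,-0.24,0,0,0,0],
  [1,0.6,-0.24,0,0,0,0],
  [1,0.6,-0.24,0,0,0,0],
  [1,0.6,-0.24,0,0,0,0],
  [1,0.6,-0.24,0,0,0,0],
  [1,0.6,-0.24,0,0,0,0],
  [1,0.6,-0.24,0,0,0,0],
  [1,0.6,-0.24,0,0,0,0],
  [1,0.6,-0.24,0,0,0,0],
  [1,0.6,-0.24,0,0,0,0],
  [1,0,0,0,0,0,-0.135],
  [1,0,0,0,0,0,-0.135],
  [1,0,0,0,0,0,-0.135],
  [1,0,0,0,0,0,-0.135],
  [1,0,0,0,0,0,-0.135],
  [1,0,0,0,0,0,-0.135],
  [1,0,0,0,0,0,-0.135],
  [1,0,0,0,0,0,-0.135],
  [1,0,0,0,0,0,-0.135],
  [1,0,0,0,0,0,-0.135],
])

```text
time_s: 3.8
ee_pos: [0.3873, -0.3535, 0.2055]
eef_rot: [3.142, 0.0, 1.577]
force: [0.4, 0.2, 0.6]
grip_width: 0.0941
grip_force: 0.0
```

Run:
```python
from h import *
np.set_printoptions(precision=4,suppress=True)
p=wrist(); o=ctrl.get_obs(); print(o["ee_pos"],o["eef_rot"],o["qpos"],p["pose"])
r=ctrl.cut_out("mallet",p)[0]; print(r["conf"],r["centre"]); cv2.imwrite("pics/w1.png",p["color"])
```

```text
[ 0.3872 -0.3535  0.2055] [3.1416 0.0001 1.5858] [-0.8097  0.2427  1.5936 -0.      1.3053 -0.8247] [[ 1.      0.0067  0.0012  0.3858]
 [ 0.0068 -0.9601 -0.2797 -0.2727]
 [-0.0007  0.2797 -0.9601  0.3852]
 [ 0.      0.      0.      1.    ]]
0.72 [133.2, 382.5]
```

View pics/w1.png

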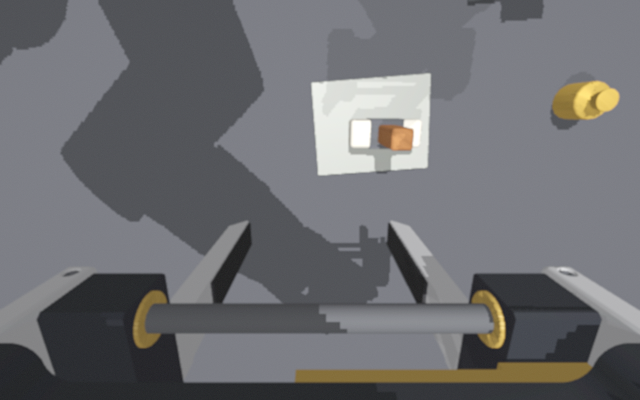

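The wrist view (image right is +x) shows the mallet head at columns 350–421, rows 120–147, unrotated to the eye. The handle's top is near column 403, row 137.

Run:
```python
from h import *
np.set_printoptions(precision=4,suppress=True)
p=wrist(); H=np.array([atz(p,q,.038) for q in[(121,351),(121,421),(147,421),(147,351)]]); print(H.mean(0),np.ptp(H,0),H)
r=ctrl.cut_out("mallet",p)[0]; b=cv2.resize(p["color"][65:180,305:440],None,fx=5,fy=5,interpolation=cv2.INTER_CUBIC);cv2.imwrite("pics/w1c.png",b)
# orange handle-top face
```

```text
[ 0.4671 -0.3004  0.038 ] [0.0868 0.0312 0.    ] [[ 0.4243 -0.2851  0.038 ]
 [ 0.5078 -0.2848  0.038 ]
 [ 0.5111 -0.3157  0.038 ]
 [ 0.4254 -0.316   0.038 ]]
```

View pics/w1c.png

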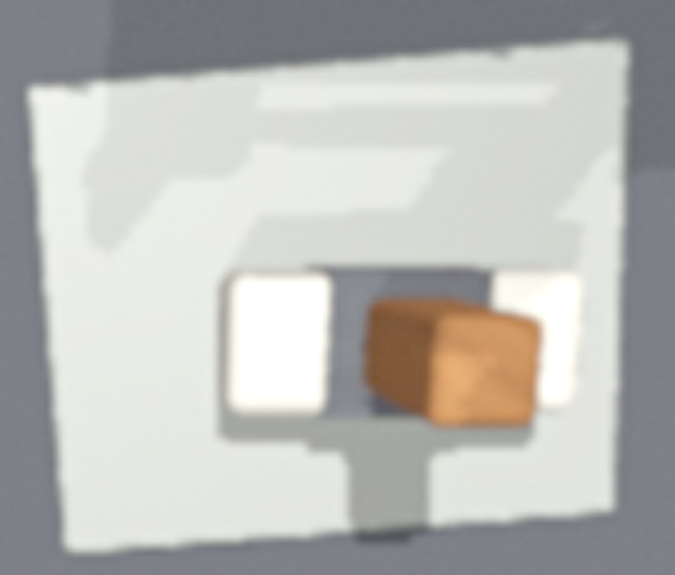

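The crop shows the head's far edge level, so mallet yaw ≈ 0. The handle top centre is at crop (484,370), i.e. full picture (402,139). Top and wrist views agree on (0.468, -0.300).

>>> move_arm([
  [1,0.26,0.41,0,0,0,0.015],
  [1,0.26,0.41,0,0,0,0],
  [1,0.26,0.41,0,0,0,0],
  [1,0.26,0.41,0,0,0,0],
  [1,0,0,0,0,0,0],
  [1,0,0,0.6,0,0,0],
  [1,0,0,0.6,0,0,0],
  [1,0,0,0.6,0,0,0],
  [1,0,0,0.6,0,0,0],
  [1,0,0,0.6,0,0,0],
  [1,0,0,0,0,0,0],
])

```text
time_s: 5.1
ee_pos: [0.4675, -0.3016, 0.0521]
eef_rot: [-3.136, -0.004, 1.554]
force: [-0.2, 0.1, 0.3]
grip_width: 0.0939
grip_force: 0.0
```

>>> move_arm([
  [1,0.03,0,0.08,0,0,0.0],
  [0,0,0,0,0,0,0],
  [0,0,0,0,0,0,0],
  [0,0,0,0,0,0,0],
  [0,0,0,0,0,0,0],
  [0,0,0,0,0,0,0],
  [0,0,0,0,0,0,0],
  [0,0,0,0,0,0,0],
  [0,0,0,0,0,0,0],
  [0,0,0,0,0,0,0],
], force=50)

```text
time_s: 6.1
ee_pos: [0.4698, -0.3008, 0.0514]
eef_rot: [-3.142, 0.0, 1.557]
force: [-0.5, -0.1, 0.1]
grip_width: 0.0256
grip_force: 0.0
```

>>> move_arm([
  [0,0,0,0,0,0,0],
  [0,0,0,0,0,0,0],
  [0,0,0,0,0,0,0],
])

```text
time_s: 6.4
ee_pos: [0.4696, -0.3007, 0.0514]
eef_rot: [-3.141, -0.0, 1.557]
force: [-1.8, 0.5, 0.2]
grip_width: 0.0216
grip_force: 49.9
```

Run:
```python
from h import *
o=ctrl.get_obs(); print({k:np.round(v,4) for k,v in o.items()})
```

```text
{'time_s': np.float64(6.4), 'qpos': array([-6.3520e-01,  4.9070e-01,  1.6428e+00, -1.0000e-04,  1.0085e+00,
       -6.2120e-01]), 'joint_vel': array([-0.0007, -0.001 , -0.0016, -0.0001,  0.0011,  0.0004]), 'tau': array([ 4.90500e-01, -5.81896e+01, -3.04979e+01,  2.66600e-01,
       -4.24800e-01, -2.00000e-03]), 'ee_pos': array([ 0.4696, -0.3007,  0.0514]), 'eef_rot': array([-3.1412e+00, -2.0000e-04,  1.5568e+00]), 'force': array([-1.7816,  0.5093,  0.2346]), 'moment': array([ 0.0245,  0.3009, -0.0617]), 'grip_force': np.float64(49.9211), 'grip_width': np.float64(0.0216)}
```

>>> move_arm([
  [0,0,0,-0.4,0,0,0],
  [0,0,0,-0.5,0,0,0],
  [0,0,0,-0.6,0,0,0],
  [0,0,0,-0.5,0,0,0],
  [0,0.3,0,0,0,0,0],
  [0,0.5,0.03,0,0,0,0],
  [0,0.5,0.03,0,0,0,0],
  [0,0.5,0.03,0,0,0,0],
  [0,0.5,0.03,0,0,0,0],
  [0,0.5,0.03,0,0,0,0],
  [0,0.5,0.03,0,0,0,0],
  [0,0.5,0.03,0,0,0,0],
  [0,0.5,0.03,0,0,0,0],
  [0,0.5,0.03,0,0,0,0],
  [0,0.5,0.03,0,0,0,0],
  [0,0.5,0,0,0,0,0],
  [0,0.5,0,0,0,0,0],
  [0,0.4,0,0,0,0,0],
  [0,0,0,0,0,0,-0.1],
  [0,0,0,0,0,0,0],
])

```text
time_s: 8.4
ee_pos: [0.4884, 0.035, 0.1499]
eef_rot: [-3.14, -0.0, 1.66]
force: [0.2, -0.3, -2.5]
grip_width: 0.022
grip_force: 49.9
```

Run:
```python
from h import *
np.set_printoptions(precision=4,suppress=True)
p=wrist(); o=ctrl.get_obs(); print(o["ee_pos"],o["eef_rot"],o["force"],o["moment"])
t=ctrl.camera("top")
a=cv2.resize(p["color"],None,fx=1.25,fy=1.25)[:300]; 
c=cv2.resize(t["color"][140:230,255:375],None,fx=6.66,fy=6.66,interpolation=cv2.INTER_CUBIC)[:,:800]
c=cv2.resize(c,(400,300)); a=cv2.resize(p["color"],(400,250))
cv2.imwrite("pics/w2.png",cv2.resize(t["color"][140:230,255:375],(800,600),interpolation=cv2.INTER_CUBIC)); cv2.imwrite("pics/w2w.png",p["color"])
```

```text
[0.4886 0.0346 0.1502] [-3.1398 -0.0002  1.6558] [-0.5385 -0.2949 -2.6244] [-0.0525 -0.0831 -0.1015]
```

View pics/w2.png

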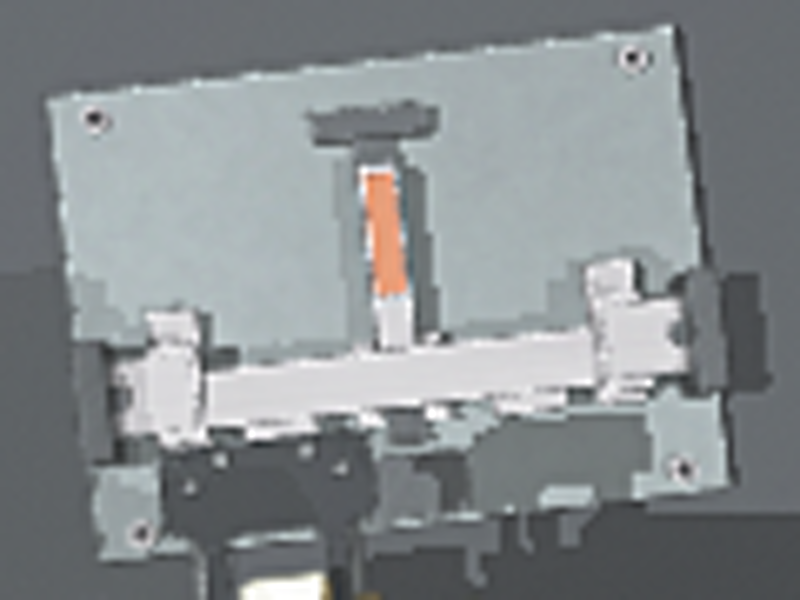

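View pics/w2w.png

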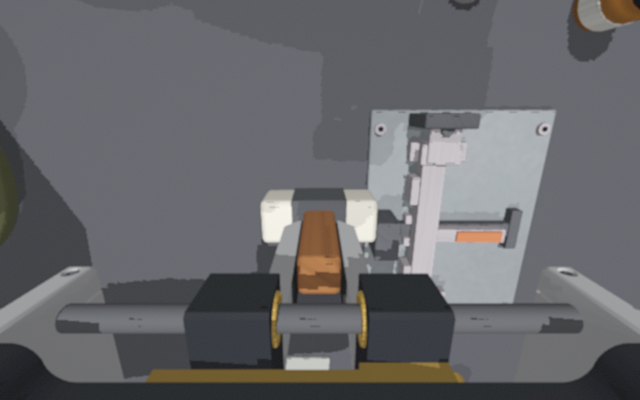

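The wrist view is aligned with the bed (edges parallel to the picture). The mallet head spans columns 262–377 and the crossbar is at columns 417–440. The left lug candidate is at column 411, rows 178–204, with the strap at rows 135–160. The top view shows the crossbar square under both straps.

Run:
```python
from h import *
np.set_printoptions(precision=4,suppress=True)
p=wrist(); o=np.array([.6388,-.0072]); y=.088; Rm=np.array([[np.cos(y),np.sin(y)],[-np.sin(y),np.cos(y)]])
f=lambda q,z:Rm@(atz(p,q,z)[:2]-o)
for n,q,z in[("lug a",(179,411),.042),("lug b",(204,411),.042),("strap blk",(143,410),.042),("strap b",(160,410),.042),("bed corner near-left",(111,372),.012),("far-left",(111,552),.012),("stop near top",(232,506),.025),("xbar near",(200,421),.045),("xbar far",(200,440),.045),("mallet face bottom corners",(240,375),.103),("mf",(192,376),.137)]: print(n,f(q,z),atz(p,q,z)[:2])
```

```text
lug a [-0.0503  0.0655] [0.5829 0.0536]
lug b [-0.0479  0.0379] [0.5878 0.0263]
strap blk [-0.0546  0.103 ] [0.5754 0.0906]
strap b [-0.0531  0.0856] [0.5784 0.0734]
bed corner near-left [-0.0892  0.1341] [0.5382 0.1186]
far-left [0.1056 0.1333] [0.7322 0.1349]
stop near top [ 0.0723 -0.0029] [ 0.7111 -0.0038]
xbar near [-0.0387  0.0433] [0.5964 0.0325]
xbar far [-0.0186  0.0432] [0.6165 0.0342]
mallet face bottom corners [-0.0975  0.0251] [0.5395 0.0092]
mf [-0.106   0.0791] [0.5262 0.0622]
```

>>> move_arm([
  [0,-0.06,0,0.4,0,0,0],
  [0,0,0,0.5,0,0,0],
  [0,0,0,0.5,0,0,0],
  [0,0,0,0.34,0,0,0],
  [0,0,0,0,0,0,0],
  [0,0,0.2,0,0,0,0],
  [0,0,0.2,0,0,0,0],
  [0,0,0.2,0,0,0,0],
  [0,0,0.16,0,0,0,0],
  [0,0,0,0,0,0,0],
])

```text
time_s: 9.55
ee_pos: [0.5287, 0.0343, 0.0646]
eef_rot: [3.141, 0.0, 1.657]
force: [0.4, -0.2, -2.8]
grip_width: 0.0218
grip_force: 49.9
```

>>> move_arm([
  [0,0,0.1,0,0,0,0],
  [0,0,0.06,0,0,0,0],
  [0,0,0.04,0,0,0,0],
  [0,0,0.03,0,0,0,0],
  [0,0,0.03,0,0,0,0],
  [0,0,0.03,0,0,0,0],
  [0,0,0.03,0,0,0,0],
  [0,0,0,0,0,0,0],
])

```text
time_s: 10.35
ee_pos: [0.5432, 0.0356, 0.0644]
eef_rot: [-3.141, -0.0, 1.657]
force: [-3.0, 0.7, -0.6]
grip_width: 0.0222
grip_force: 49.9
```

>>> move_arm([
  [0,0,0.03,0,0,0,0],
  [0,0,0.03,0,0,0,0],
  [0,0,0.03,0,0,0,0],
  [0,0,0,0,0,0,0],
])

```text
time_s: 10.75
ee_pos: [0.5466, 0.0361, 0.0642]
eef_rot: [-3.138, -0.0, 1.657]
force: [-12.5, 0.7, 4.5]
grip_width: 0.022
grip_force: 49.9
```

>>> move_arm([
  [0,0,0.03,0,0,0,0],
  [0,0,0.03,0,0,0,0],
  [0,0,0.03,0,0,0,0],
  [0,0,0,0,0,0,0],
])

```text
time_s: 11.15
ee_pos: [0.5506, 0.0366, 0.0642]
eef_rot: [-3.136, -0.001, 1.657]
force: [-15.3, 0.3, 8.6]
grip_width: 0.0215
grip_force: 49.9
```

>>> move_arm([
  [0,0,0.03,0,0,0,0],
  [0,0,0.03,0,0,0,0],
  [0,0,0.03,0,0,0,0],
  [0,0,0,0,0,0,0],
])

```text
time_s: 11.55
ee_pos: [0.5545, 0.0373, 0.0642]
eef_rot: [-3.135, -0.001, 1.657]
force: [-20.7, 2.2, 11.1]
grip_width: 0.0219
grip_force: 49.9
```

>>> move_arm([
  [0,0,-0.02,-0.04,0,0,0],
  [0,0,0.03,0,0,0,0],
  [0,0,0.03,0,0,0,0],
  [0,0,0,0,0,0,0],
])

```text
time_s: 11.95
ee_pos: [0.5568, 0.0373, 0.0659]
eef_rot: [-3.136, -0.001, 1.657]
force: [-15.1, 2.1, 5.3]
grip_width: 0.0219
grip_force: 49.9
```

Run:
```python
from h import *
np.set_printoptions(precision=4,suppress=True)
o=ctrl.get_obs(); print(o["ee_pos"],o["eef_rot"],o["force"],o["moment"])
p=ctrl.camera("scene"); t=wrist()
a=cv2.resize(p["color"][170:245,240:390],(800,400),interpolation=cv2.INTER_CUBIC)
cv2.imwrite("pics/s3.png",np.vstack([a[:300],cv2.resize(t["color"][90:320,200:],(800,300))[:300]]))
```

```text
[0.5568 0.0373 0.0659] [-3.1358 -0.001   1.657 ] [-15.0773   2.1187   5.2935] [0.3903 3.1227 0.0514]
```

View pics/s3.png

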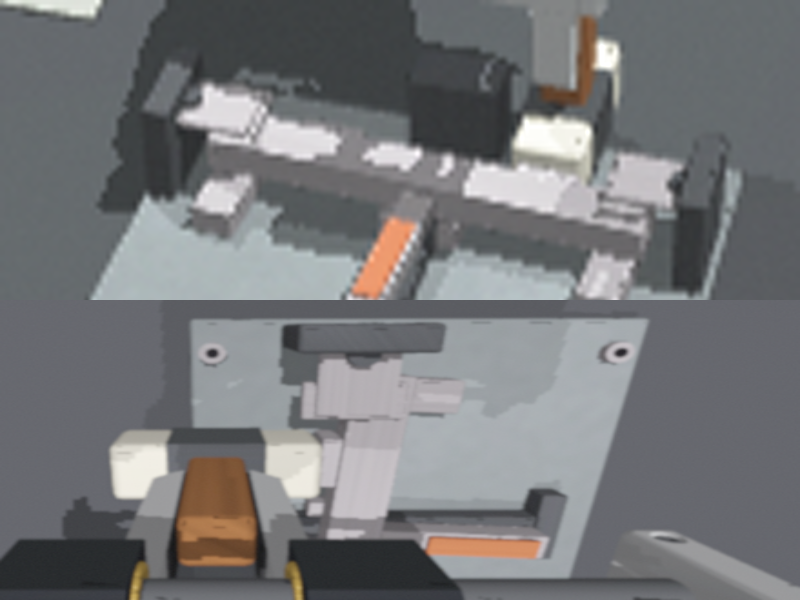

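The left end has moved forward and the carrier is cocked, with the mallet face flat on the left lug (lower view, column ~320, row 440). I'll keep going until it jams.

>>> move_arm([
  [0,0,0.03,0,0,0,0],
  [0,0,0.03,0,0,0,0],
  [0,0,0.03,0,0,0,0],
  [0,0,0,0,0,0,0],
])

```text
time_s: 12.45
ee_pos: [0.5596, 0.0378, 0.0661]
eef_rot: [-3.131, -0.001, 1.657]
force: [-31.1, 2.5, 17.7]
grip_width: 0.022
grip_force: 49.9
```

>>> move_arm([
  [0,0,0.02,0,0,0,0],
  [0,0,0,0,0,0,0],
])

```text
time_s: 12.65
ee_pos: [0.56, 0.0379, 0.0661]
eef_rot: [-3.13, -0.001, 1.657]
force: [-35.0, 1.8, 21.1]
grip_width: 0.0216
grip_force: 49.9
```

>>> move_arm([
  [0,0,-0.12,0,0,0,0],
  [0,0,-0.2,0,0,0,0],
  [0,0,-0.2,-0.2,0,0,0],
  [0,0,-0.1,-0.4,0,0,0],
  [0,-0.2,-0.12,-0.5,0,0,0],
  [0,-0.5,0,0,0,0,0],
  [0,-0.5,0,0,0,0,0],
  [0,-0.5,0,0,0,0,0],
  [0,-0.38,0,0,0,0,0],
  [0,0,0,0,0,0,0],
  [0,0,0,0.4,0,0,0],
  [0,0,0,0.4,0,0,0],
  [0,0,0,0.3,0,0,0],
  [0,0,0,0,0,0,0],
])

```text
time_s: 14.05
ee_pos: [0.5353, -0.0686, 0.0647]
eef_rot: [-3.139, -0.001, 1.657]
force: [0.5, -0.1, -2.6]
grip_width: 0.0216
grip_force: 49.9
```

>>> move_arm([
  [0,0,0.12,-0.03,0,0,0],
  [0,0,0.08,0,0,0,0],
  [0,0,0.03,0,0,0,0],
  [0,0,0.03,0,0,0,0],
  [0,0,0.03,0,0,0,0],
  [0,0,0.03,0,0,0,0],
  [0,0,0.03,0,0,0,0],
  [0,0,0.03,0,0,0,0],
  [0,0,0,0,0,0,0],
])

```text
time_s: 14.95
ee_pos: [0.5556, -0.0678, 0.0679]
eef_rot: [3.142, 0.0, 1.657]
force: [-0.5, 0.5, -3.6]
grip_width: 0.0217
grip_force: 49.9
```

>>> move_arm([
  [0,0,0.03,0,0,0,0],
  [0,0,0.03,0,0,0,0],
  [0,0,0.03,0,0,0,0],
  [0,0,0.03,0,0,0,0],
  [0,0,0,0,0,0,0],
])

```text
time_s: 15.45
ee_pos: [0.5612, -0.0673, 0.0679]
eef_rot: [-3.141, -0.0, 1.657]
force: [-3.3, -0.5, -0.1]
grip_width: 0.0216
grip_force: 49.9
```

>>> move_arm([
  [0,0,0.03,0,0,0,0],
  [0,0,0.03,0,0,0,0],
  [0,0,0.03,0,0,0,0],
  [0,0,0.03,0,0,0,0],
  [0,0,0.03,0,0,0,0],
  [0,0,0.03,0,0,0,0],
  [0,0,0,0,0,0,0],
])

```text
time_s: 16.15
ee_pos: [0.5695, -0.0669, 0.0678]
eef_rot: [-3.139, 0.0, 1.657]
force: [-8.6, -3.9, 2.1]
grip_width: 0.0219
grip_force: 49.9
```

>>> move_arm([
  [0,0,0.03,0,0,0,0],
  [0,0,0.03,0,0,0,0],
  [0,0,0.03,0,0,0,0],
  [0,0,0.03,0,0,0,0],
  [0,0,0,0,0,0,0],
])

```text
time_s: 16.65
ee_pos: [0.5749, -0.0666, 0.0679]
eef_rot: [-3.137, 0.0, 1.657]
force: [-13.5, -5.0, 5.9]
grip_width: 0.0216
grip_force: 49.9
```

>>> move_arm([
  [0,0,0.03,0,0,0,0],
  [0,0,0.03,0,0,0,0],
  [0,0,0.03,0,0,0,0],
  [0,0,0,0,0,0,0],
])

```text
time_s: 17.05
ee_pos: [0.5787, -0.0667, 0.0679]
eef_rot: [-3.136, 0.001, 1.657]
force: [-19.9, -8.3, 9.8]
grip_width: 0.0216
grip_force: 49.9
```

>>> move_arm([
  [0,0,0.03,0,0,0,0],
  [0,0,0.03,0,0,0,0],
  [0,0,0,0,0,0,0],
])

```text
time_s: 17.35
ee_pos: [0.5815, -0.0667, 0.0679]
eef_rot: [-3.135, 0.001, 1.657]
force: [-20.6, -9.6, 9.3]
grip_width: 0.0215
grip_force: 49.9
```

>>> move_arm([
  [0,0,0.03,0,0,0,0],
  [0,0,0.03,0,0,0,0],
  [0,0,0,0,0,0,0],
])

```text
time_s: 17.65
ee_pos: [0.5844, -0.0667, 0.0679]
eef_rot: [-3.135, 0.002, 1.657]
force: [-23.3, -10.8, 11.8]
grip_width: 0.022
grip_force: 49.9
```

>>> move_arm([
  [0,0,0.03,0,0,0,0],
  [0,0,0.03,0,0,0,0],
  [0,0,0,0,0,0,0],
])

```text
time_s: 17.95
ee_pos: [0.5883, -0.0663, 0.0677]
eef_rot: [-3.137, 0.002, 1.656]
force: [-13.1, -9.9, 4.1]
grip_width: 0.0218
grip_force: 49.9
```

Run:
```python
from h import *
np.set_printoptions(precision=4,suppress=True)
p=ctrl.camera("scene"); t=wrist()
a=cv2.resize(p["color"][170:240,240:390],(800,300),interpolation=cv2.INTER_CUBIC)
cv2.imwrite("pics/s4.png",np.vstack([a,cv2.resize(t["color"][0:300,200:],(800,300))]))
np.savez("w4.npz",c=t["color"],K=t["K"],pose=t["pose"])
```

```text
(no output)
```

View pics/s4.png

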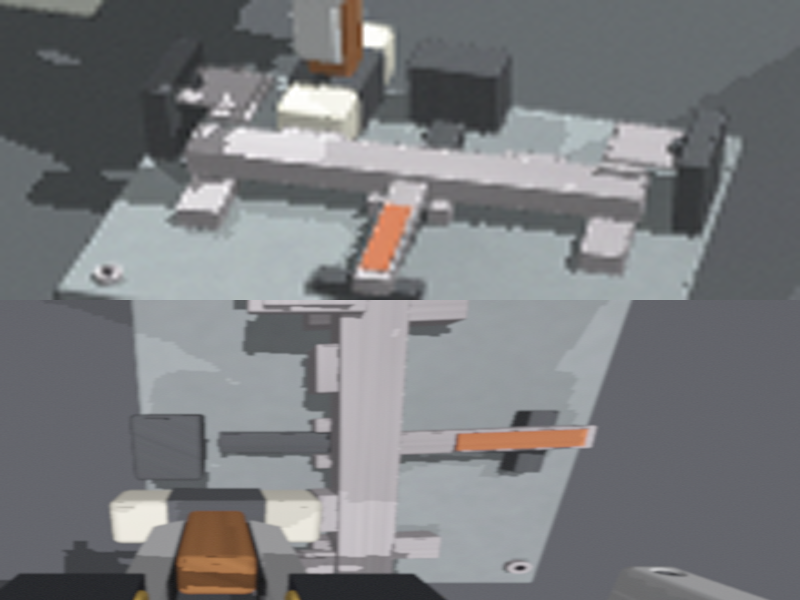

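The right end now leads and is just emerging from its strap, which explains the force drop. The left end is still under its strap. I'll check whether the right side still gives.

>>> move_arm([
  [0,0,0.03,0,0,0,0],
  [0,0,0.03,0,0,0,0],
  [0,0,0,0,0,0,0],
])

```text
time_s: 18.35
ee_pos: [0.5905, -0.0663, 0.0677]
eef_rot: [-3.135, 0.002, 1.656]
force: [-19.8, -11.4, 8.6]
grip_width: 0.0219
grip_force: 49.9
```

>>> move_arm([
  [0,0,0.03,0,0,0,0],
  [0,0,0.03,0,0,0,0],
  [0,0,0,0,0,0,0],
])

```text
time_s: 18.65
ee_pos: [0.592, -0.0663, 0.0679]
eef_rot: [-3.131, 0.002, 1.657]
force: [-33.4, -12.7, 18.7]
grip_width: 0.0219
grip_force: 50.0
```

>>> move_arm([
  [0,0,-0.12,0,0,0,0],
  [0,0,-0.2,0,0,0,0],
  [0,0,-0.2,-0.2,0,0,0],
  [0,0,-0.12,-0.4,0,0,0],
  [0,0.2,0,-0.5,0,0,0],
  [0,0.5,0,0,0,0,0],
  [0,0.5,0,0,0,0,0],
  [0,0.5,0,0,0,0,0],
  [0,0.44,0,0,0,0,0],
  [0,0,0,0,0,0,0],
  [0,0,0,0.4,0,0,0],
  [0,0,0,0.4,0,0,0],
  [0,0,0,0.28,0,0,0],
  [0,0,0,0,0,0,0],
])

```text
time_s: 20.05
ee_pos: [0.5539, 0.0391, 0.0672]
eef_rot: [-3.139, -0.0, 1.656]
force: [-0.0, 0.5, -3.8]
grip_width: 0.0217
grip_force: 49.9
```

>>> move_arm([
  [0,0,0.12,0,0,0,0],
  [0,0,0.1,0,0,0,0],
  [0,0,0.03,0,0,0,0],
  [0,0,0.03,0,0,0,0],
  [0,0,0.03,0,0,0,0],
  [0,0,0.03,0,0,0,0],
  [0,0,0.03,0,0,0,0],
  [0,0,0.03,0,0,0,0],
  [0,0,0.03,0,0,0,0],
  [0,0,0,0,0,0,0],
])

```text
time_s: 21.05
ee_pos: [0.5749, 0.0414, 0.0688]
eef_rot: [-3.138, -0.0, 1.657]
force: [-10.0, -1.6, 4.4]
grip_width: 0.022
grip_force: 49.9
```

>>> move_arm([
  [0,0,0.03,0,0,0,0],
  [0,0,0.03,0,0,0,0],
  [0,0,0.03,0,0,0,0],
  [0,0,0.03,0,0,0,0],
  [0,0,0,0,0,0,0],
])

```text
time_s: 21.55
ee_pos: [0.5819, 0.0421, 0.0687]
eef_rot: [-3.141, -0.0, 1.657]
force: [-2.5, 1.8, -3.1]
grip_width: 0.0218
grip_force: 49.9
```

>>> move_arm([
  [0,0,0.03,0,0,0,0],
  [0,0,0.03,0,0,0,0],
  [0,0,0.03,0,0,0,0],
  [0,0,0.03,0,0,0,0],
  [0,0,0,0,0,0,0],
])

```text
time_s: 22.05
ee_pos: [0.5881, 0.0426, 0.0689]
eef_rot: [-3.141, -0.0, 1.657]
force: [-3.1, 1.4, -3.1]
grip_width: 0.022
grip_force: 49.9
```

>>> move_arm([
  [0,0,0.03,0,0,0,0],
  [0,0,0.03,0,0,0,0],
  [0,0,0.03,0,0,0,0],
  [0,0,0,0,0,0,0],
])

```text
time_s: 22.45
ee_pos: [0.5923, 0.0432, 0.0689]
eef_rot: [-3.141, -0.001, 1.657]
force: [-5.0, 2.7, -1.4]
grip_width: 0.022
grip_force: 49.9
```

Run:
```python
from h import *
o=ctrl.get_obs(); print(o["ee_pos"],o["force"])
p=ctrl.camera("scene"); t=wrist()
a=cv2.resize(p["color"][170:240,240:390],(800,300),interpolation=cv2.INTER_CUBIC)
cv2.imwrite("pics/s5.png",np.vstack([a,cv2.resize(t["color"][50:350,200:],(800,300))]))
```

```text
[0.59226465 0.04317318 0.06889999] [-4.95008248  2.6677765  -1.42795748]
```

View pics/s5.png

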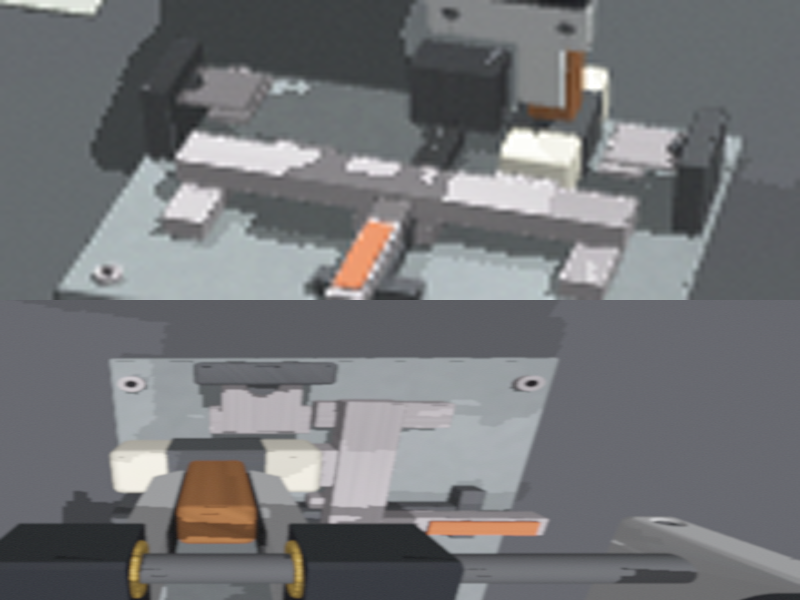

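Both crossbar ends are now past the straps: the scene view shows gaps on both sides and the pushing force is only about 3–5 N. I'll withdraw, travel towards the mat and measure the carrier numerically with the mallet out of the way.

>>> move_arm([
  [0,0,-0.2,0,0,0,0],
  [0,0,-0.3,0,0,0,0],
  [0,0,0,-0.5,0,0,0],
  [0,0,0,-0.6,0,0,0],
  [0,0,0,-0.6,0,0,0],
  [0,-0.25,-0.1,0,0,0,0],
  [0,-0.5,-0.19,0,0,0,0],
  [0,-0.5,-0.19,0,0,0,0],
  [0,-0.5,-0.19,0,0,0,0],
  [0,-0.5,-0.19,0,0,0,0],
  [0,-0.5,-0.19,0,0,0,0],
  [0,-0.5,-0.19,0,0,0,0],
  [0,-0.5,-0.19,0,0,0,0],
  [0,-0.5,-0.19,0,0,0,0],
  [0,-0.5,-0.19,0,0,0,0],
  [0,-0.5,-0.19,0,0,0,0],
  [0,-0.5,-0.19,0,0,0,0],
  [0,-0.5,-0.19,0,0,0,0],
  [0,-0.4,-0.19,0,0,0,0],
  [0,0,0,0,0,0,0.1],
])

```text
time_s: 24.55
ee_pos: [0.4666, -0.3044, 0.1525]
eef_rot: [-3.141, 0.0, 1.554]
force: [0.2, 0.6, -3.1]
grip_width: 0.0219
grip_force: 49.9
```

Run:
```python
from h import *
np.set_printoptions(precision=4,suppress=True)
ob=ctrl.get_obs(); print(ob["ee_pos"],ob["eef_rot"])
p=ctrl.camera("top"); r=ctrl.cut_out("carrier",p)[0]; print(r["conf"])
o=np.array([.6388,-.0072]); y=.088; Rm=np.array([[np.cos(y),np.sin(y)],[-np.sin(y),np.cos(y)]])
i,j=np.where(r["mask"]); X=np.array([Rm@(atz(p,(a,b),.045)[:2]-o) for a,b in zip(i,j)])
for yy in np.arange(-.11,.111,.01):
  k=abs(X[:,1]-yy)<.005
  if k.any(): print(round(yy,3),X[k,0].min(),X[k,0].max())
b=cv2.resize(p["color"][140:230,255:375],(800,600),interpolation=cv2.INTER_CUBIC); cv2.imwrite("pics/t6.png",b)
```

```text
[ 0.4666 -0.3044  0.1525] [-3.1408  0.0003  1.5536]
0.94
-0.1 0.0026576721120204257 0.055919789414085805
-0.09 -0.0021963989840552106 0.05686414686123822
-0.08 -0.0012408663371606455 0.054419758450139716
-0.07 0.003412224313019026 0.03363879407607399
-0.06 -0.0014372888001982396 0.03246763380235211
-0.05 -0.0008009773609427255 0.033731094529901993
-0.04 0.00047104195052196805 0.03436252486475075
-0.03 0.004482814466875682 0.033192158354283546
-0.02 0.0009088005396174519 0.034138703646058886
-0.01 0.0012263509604788843 0.1052283447297574
-0.0 0.0052339588931728685 0.10923512958277103
0.01 0.001662971968953817 0.10678123649336678
0.02 0.0019801442790351623 0.03823521449802619
0.03 0.005983596256387442 0.03432197502175351
0.04 -0.0003171139299388394 0.0355811445003531
0.05 -1.4643336457569478e-07 0.036839519082991413
0.06 0.0009504564154388383 0.03504251554075429
0.07 0.0049485946866163755 0.03630019482298768
0.08 0.004115890045446559 0.05400147885522223
0.09 -7.640629064800607e-05 0.05799604592113799
0.1 0.0029680042837122557 0.05830873049732622
0.11 0.015149091758130812 0.026077528233547913
```

View pics/t6.png

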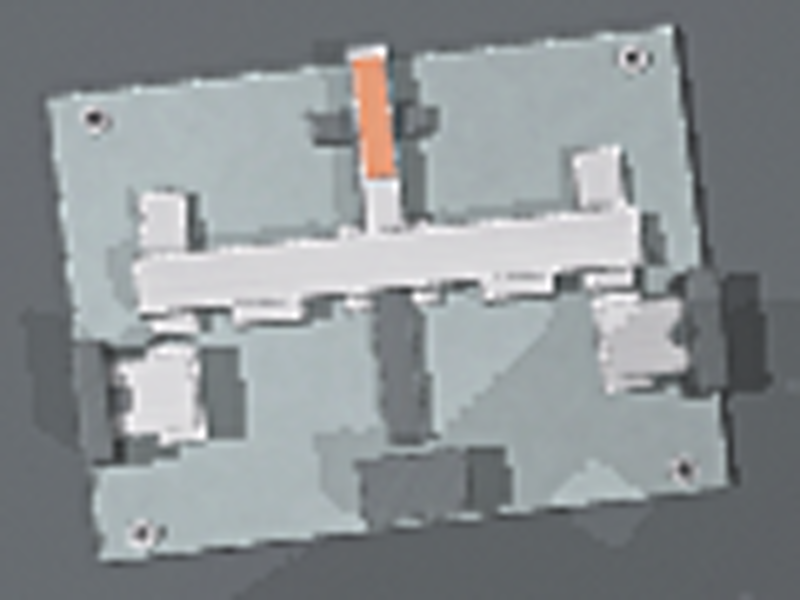

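The last picture shows the crossbar wholly past both strap pads with a gap at each end. The carrier is square to the bed with its origin at about bed x +20 mm. Next I'll put the mallet down.

>>> move_arm([
  [0,0.07,0.05,0.4,0,0,0],
  [0,0,0,0.5,0,0,0],
  [0,0,0,0.5,0,0,0],
  [0,0,0,0.3,0,0,0],
  [0,0,0,0.16,0,0,0],
  [0,0,0,0.06,0,0,0],
  [0,0,0,0.02,0,0,0],
  [0,0,0,0,0,0,0],
])

```text
time_s: 25.45
ee_pos: [0.4711, -0.2984, 0.0576]
eef_rot: [3.141, 0.001, 1.557]
force: [0.6, -0.8, -2.7]
grip_width: 0.0218
grip_force: 49.9
```

>>> move_arm([
  [0,0,0,0.04,0,0,0],
  [0,0,0,0.04,0,0,0],
  [0,0,0,0.02,0,0,0],
  [0,0,0,0.02,0,0,0],
  [0,0,0,0,0,0,0],
])

```text
time_s: 25.95
ee_pos: [0.4708, -0.2982, 0.0514]
eef_rot: [3.141, 0.0, 1.557]
force: [-2.1, 1.5, 2.9]
grip_width: 0.0218
grip_force: 49.9
```

>>> move_arm([
  [0,0,0,0,0,0,0],
  [0,0,0,0,0,0,0],
  [0.3,0,0,0,0,0,0],
  [0.4,0,0,0,0,0,0],
  [0.6,0,0,0,0,0,0],
  [1,0,0,0,0,0,0],
  [1,0,0,0,0,0,0],
  [1,0,0,0,0,0,0],
  [1,0,0,0,0,0,0],
  [1,0,0,0,0,0,0],
  [1,0,0,0,0,0,0],
  [1,0,0,-0.3,0,0,0],
  [1,0,0,-0.6,0,0,0],
  [1,0,0,-0.6,0,0,0],
  [1,0,0,-0.6,0,0,0],
  [1,0,0,-0.6,0,0,0],
  [1,0,0,0,0,0,0],
], force=10)

```text
time_s: 27.65
ee_pos: [0.4719, -0.299, 0.19]
eef_rot: [3.136, 0.004, 1.557]
force: [0.4, -0.4, -0.0]
grip_width: 0.0938
grip_force: 0.0
```

Run:
```python
from h import *
np.set_printoptions(precision=4,suppress=True)
s=ctrl.camera("scene"); t=ctrl.camera("top")
r=ctrl.cut_out("mallet",s)[0]; i,j=np.where(r["mask"]); print(r["conf"],i.min(),i.max(),j.min(),j.max())
c=ctrl.cut_out("carrier",t)[0]["centre"]; print(c)
for n in("jar","weight","sample_ring"): print(n,[(round(q["conf"],2),q["centre"]) for q in ctrl.cut_out(n,s)[:2]])
o=ctrl.get_obs(); print(o["ee_pos"],o["force"],o["grip_width"],o["time_s"])
```

```text
0.56 124 165 231 254
[180.1, 311.5]
jar [(0.68, [271.1, 408.9])]
weight [(0.77, [210.1, 212.5])]
sample_ring [(0.62, [238.4, 425.0])]
[ 0.4705 -0.298   0.1849] [0.1371 0.7132 0.5953] 0.09385318425342515 28.0
```

```bash
python3 -c "
from station import ctrl; print(ctrl.hand_in())"
```

```text
the job is handed in; nothing more can be done
None
```

The carrier is loose, with both crossbar ends clear of the straps; the mallet is back upright on its mat and released, the bystanders weren't touched, and the job was handed in at about 28 s.

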